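Make up two wooden toy sets from the bench stock

ROBOT

A 6-joint arm with a two-finger parallel gripper is mounted at the origin on the work surface. World frame = base frame: x ahead of the robot, y to its left, z up, the work surface at z = 0. Lengths are in m, angles in rad, forces in N, time in s.
With the tool pointing down it reaches from about 0.375 to 0.9 m from the base axis. Payload 3.1 kg.
Tool frame: the origin (TCP) lies between the finger pads; the fingertips stand robot.finger_overhang ahead of it and the grasp point (between the pads) lies 3 mm ahead of it (robot.finger_overhang is the distance from the TCP to the fingertips, in m); z points along the fingers, y is the line along which they close (so a half turn about z gives the same grasp; the last joint's range is limited). The gripper opens to 87 mm and grips with 3 to 60 N. Pads are 19 mm wide; open, the fingers measure 117 mm over their backs; the gripper's body (75 mm by 190 mm) begins 51 mm behind the grasp point.
Start: joints at [0.993, 0.527, 1.433, -0, 1.181, -0.178], TCP at [0.243, 0.576, 0.245] pointing down, gripper open.
Joint ranges: [-3.08, 3.08], [-0.75, 2.2], [0.22, 2.44], [-1.43, 4.57], [0, 2.65], [-2.85, 2.85]. Speed limits (rad/s): [2.79, 2.79, 3.14, 3.14, 3.14, 3.14].

INTERFACE

Orientations are given as a unit quaternion [x, y, z, w].
In Python, from rig import get_obs, vision, hand_in, nets, robot gives the robot as it stands.
- The arm moves only by the tool apply_moves, never from a script. Its argument "series" is a list of rows, each an object with "offset": the shift along the world's x, y, z in cm, a list of three; "rot": the turn, a rotation vector about the world's x, y, z in degrees, a list of three. A call has 1 to 20 rows; each row is the pose to reach, as a shift and turn from the pose commanded when the call began; what a row does not reach only later rows make up. A row lasts 1/10 s, in which the tool goes at most 50 mm and 8.59 degrees, less where a joint would pass 70% of its speed; a pose out of reach is approached as far as the arm can. A call with a gripper value outside its range is refused whole. "hand" is the opening, from 0 (shut) to 1 (fully open), set as the call begins (left out, the last holds). The fingers move at their own pace and stop on an object; "newtons" is the grip in N (left out, the last holds). Time passes only in rows, so rows that repeat a pose let the fingers close. It gives the time, the measured TCP pose, the force, the opening and the grip force at its end, in the units of the state.
- get_obs(): the state, without advancing time (a new reading comes with each control period).
- vision.camera(name): name is "scene" or "side" or "wrist"; returns the picture (384x512x3 uint8, red, green, blue); there is no depth.
- vision.calibration(name): a dict with "K" (3x3 intrinsics, pixels), "R" (3x3) and "t" (3): a world point X has camera coordinates R X + t. Camera axes: x right, y down, z forward; pixel columns grow to the right and rows downward; lengths in m; the calibration is good to about 2 mm. A picture is of the moment at which its call begins: read the wrist's pose just before it. calibration takes no time and is no camera call; for the wrist camera it gives the pose at the moment of the call.
- hand_in(): hands the job in; it is judged then, once.
Trained networks look in the newest picture that a camera, given by its name, has taken for a name from the list of things; names that differ only in an ending like _2 or _b are one class to them, and where a whole thing is asked for, a point or a joint stands for the part that bears it (a point fixed in the world has none). Each returns a list of dicts, best first, with "conf" (0 to 1); they miss things now and then, are a little off and sometimes report something else, mostly with a low value. They report only what shows in the picture. A call takes as long as a camera call. They do not tell look-alikes from the thing itself.
- nets.search_frame(camera, query): "centre" ([x, y, z] in m, in world coordinates, good to about 4 mm: the middle of the surface that is visible of it).
- nets.spot_point(camera, query): "centre" ([x, y, z] in m, in world coordinates, good to about 4 mm: a listed point, or the origin of a listed thing).
The state is a dict: "time": time; "q": joint angles; "joint_velocities": joint speeds; "joint_torque": joint torques, N m; "position": TCP position; "tool_rot": TCP orientation; "ft_force": force on the tool from outside, world axes, zero at the start; "moment": the same for the moment, N m; "grip_width": finger opening in m; "grip_force": force on a finger pad.
Only numpy, scipy, OpenCV 4.12 (cv2) and the standard library are available. Lean on these libraries where they do the work, as an engineer would, in place of code of your own. Each camera call takes 0.05 s, during which the arm holds its last target. There are 200 camera calls.

TASK

Make up the two toy sets from the beech toys on the bench. Truck set: put the L-shaped truck and its load block in the small tray, nested with the block in the truck's notch, so that both lie flat on the tray's floor. Baby set: in the three-bay tray lay the big elephant flat in the widest bay, the ring in the middle bay and the little elephant in the narrow end bay; leave the tape and the screwdriver where they are.

Things in the scene. Friction and masses are not known exactly. Their poses are not given: they have to be found in the camera images.
- truck: flat beech toy truck lying on its side: L-shaped plate, 90 (x) by 60 (y) mm, 26 thick; two wheel discs and a dark window on its upper face (under 3 mm proud); 0.07 kg, loose. Chassis: y -30..0, full length. Cab: x 15..45, y 0..30, corner cut off so that its top edge y=30 runs x 15..38. Notch for the load: x -45..15, y 0..30. Origin: middle of the 90 by 60 rectangle, at the underside; z up.
- load_block: the truck's load: plain beech block 60 (x) by 30 (y) by 26 (z) mm with three thin grooves drawn across its upper face, 0.035 kg. Origin: centre of its underside; z up. Loose.
- elephant: big flat elephant of beech lying on its side, 84 (x, nose to tail) by 56 (y, feet to back) mm, 26 thick, 0.07 kg, loose. Back straight at y=28 (x -23..12); head x 15..38, trunk hanging from it at x 28..42; feet at y=-28: hind leg x -42..-25, front leg x -4..14. Origin: middle of the 84 by 56 rectangle, at the underside; z up.
- calf: little elephant of beech lying on its side: the same outline at 0.6 of the size, 50 (x) by 34 (y) mm but also 26 thick, 0.026 kg, loose; back y=17, feet y=-17, front leg x -2..8. Origin: middle of the 50 by 34 rectangle, at the underside; z up.
- ring: beech grasping ring lying flat: outer diameter 52 mm, hole 30 mm, 24 mm thick, 0.026 kg. Origin: centre of its underside; z up. Loose.
- truck_tray: small one-bay plywood tray with brown rims, loose, 0.16 kg. Floor 110 (x) by 80 (y) mm, 5 mm above the bench; rims 6 mm thick around it, top 14 mm above the bench (toys stand about 17 mm proud). Truck and load block fit only nested, with 20 mm to spare each way; either way round will do. Origin: centre of the underside; x along the longer side, z up.
- baby_tray: larger tray of the same make, loose, 0.3 kg, three bays in a row, inside 100 (x) by 212 (y) mm; rims 6 mm, dividers 4 mm thick; floor 5 mm, rims and dividers 14 mm above the bench. Bays in y: widest -106..-22 (centre -64), middle -18..50 (centre 16), narrow 54..106 (centre 80). Toys may lie either way round; the big elephant fits only lengthwise in x. Origin: centre of the underside; z up.
- tape: roll of cream masking tape lying flat, outer diameter 90 mm, 25 mm high. Not part of the job: leave it where it is. Origin: centre of its underside.
- screwdriver: screwdriver with an orange handle, 190 mm long, lying on the bench along its x axis, handle towards -x. Not part of the job: leave it where it is. Origin: at bench level under its middle.
Things that resemble listed ones, but are neither listed nor needed, are in the scene too. What is shaped like the elephant but orange or yellow is not meant.

How it is judged:
At the end, for the whole second after the job is handed in: Off the tray's or bay's centre (x, y) at most: truck 14, 14 mm; block 30, 30; elephant 14, 18 (widest bay); ring 30, 14 (middle); calf 40, 15 (narrow). Each same face up, underside within 4 mm of the tray floor, tilt under 0.1 rad; trays flat on the bench; all at rest (x of truck in the frame of truck_tray between -0.014 and 0.014 m and y of truck in the frame of truck_tray between -0.014 and 0.014 m and z of truck in the frame of truck_tray between 0.001 and 0.009 m and angle between each of truck, load_block, elephant, ring, calf's own z axis and vertical below 0.1 rad and linear speed of each of truck, load_block, elephant, ring, calf, truck_tray, baby_tray below 0.02 m/s and angular speed of each of truck, load_block, elephant, ring, calf below 0.3 rad/s and x of load_block in the frame of truck_tray between -0.03 and 0.03 m and y of load_block in the frame of truck_tray between -0.03 and 0.03 m and z of load_block in the frame of truck_tray between 0.001 and 0.009 m and x of elephant in the frame of baby_tray between -0.014 and 0.014 m and y of elephant in the frame of baby_tray between -0.082 and -0.046 m and z of elephant in the frame of baby_tray between 0.001 and 0.009 m and x of ring in the frame of baby_tray between -0.03 and 0.03 m and y of ring in the frame of baby_tray between 0.002 and 0.03 m and z of ring in the frame of baby_tray between 0.001 and 0.009 m and x of calf in the frame of baby_tray between -0.04 and 0.04 m and y of calf in the frame of baby_tray between 0.065 and 0.095 m and z of calf in the frame of baby_tray between 0.001 and 0.009 m and height (world z) of each of truck_tray, baby_tray below 0.006 m and angle between each of truck_tray, baby_tray's own z axis and vertical below 0.06 rad); the robot touches nothing.
It fails at once if the tape is moved by more than 30 mm (distance of tape from where it was at the start of the episode above 0.03 m).
It fails at once if the screwdriver is moved by more than 30 mm (distance of screwdriver from where it was at the start of the episode above 0.03 m).
It also fails if it takes over 120 s, if anything falls off the work surface, if the arm or the gripper's body presses on something with over 40 N, if the wrist force passes 120 N, or if a joint passes its speed limit or range.

## Working session

There is one attempt and no reset: what is moved stays moved. The work goes in short steps, Python scripts to look and compute and a tool call to move; the robot and the scene stay as the last step left them, time stands still between calls to the robot, and variables do not carry over. Pictures are saved under pics/ and viewed, at most 14 in all, crops included, and the job is handed in when it is done.

Besides the shell and the picture viewer there is one more tool, called after "Emit:" as name([rows], argument=value, ...), one row to a line, values as JSON. apply_moves: Moves the arm, as the interface text tells. Its arguments: {"type":"object","properties":{"series":{"type":"array"},"hand":{"type":"number"},"newtons":{"type":"number"}},"required":["series"]}

```bash
mkdir -p pics; ls
python3 - <<'E'
from rig import get_obs, vision, nets, robot
import cv2,numpy as np
print(robot.finger_overhang, get_obs())
for c in ["scene","side","wrist"]:
    im=vision.camera(c); cv2.imwrite(f"pics/{c}0.png",im[:,:,::-1])
    k=vision.calibration(c); print(c,np.round(k["K"],1).tolist(),np.round(-k["R"].T@k["t"],3))
    if c!="wrist":
        for q in ["truck","load_block","elephant","calf","ring","truck_tray","baby_tray","tape","screwdriver"]:
            print(c,q,[(np.round(d["centre"],3).tolist(),round(d["conf"],2)) for d in nets.spot_point(c,q)])
a=cv2.imread("pics/scene0.png");
cv2.imwrite("pics/s0.png",cv2.resize(a,(800,600),interpolation=cv2.INTER_CUBIC))
a=cv2.imread("pics/side0.png");
cv2.imwrite("pics/sd0.png",cv2.resize(a,(800,600),interpolation=cv2.INTER_CUBIC))
E
```

```text
pics
0.022 {'time': 0.0, 'q': array([ 9.92510111e-01,  5.28471794e-01,  1.43388493e+00, -5.09941162e-05,
        1.18135896e+00, -1.78467839e-01]), 'joint_velocities': array([-0.00065143, -0.00024186,  0.00143109, -0.00060503, -0.00128118,
        0.0003032 ]), 'joint_torque': array([-6.28176508e-05, -4.40054119e+01, -1.76591939e+01,  6.32535364e-02,
        5.83494070e-02, -1.85092749e-04]), 'position': array([0.24287679, 0.57515143, 0.24357363]), 'tool_rot': array([ 1.98570705e-01,  9.80085990e-01, -9.95142031e-04, -3.70228532e-04]), 'ft_force': array([-0.63430433, -1.26965971,  0.5163745 ]), 'moment': array([ 0.04238724,  0.01745564, -0.00953568]), 'grip_force': 0.0, 'grip_width': 0.08718092506779049}
scene [[493.8, 0.0, 252.1], [0.0, 493.8, 190.8], [0.0, 0.0, 1.0]] [1.697 0.68  0.91 ]
scene truck [([0.414, 0.156, -0.006], 0.68)]
scene load_block [([0.441, -0.361, 0.003], 0.53)]
scene elephant [([0.462, 0.324, 0.002], 0.88), ([0.337, 0.355, -0.003], 0.79), ([0.402, 0.472, 0.001], 0.64), ([0.274, 0.241, -0.002], 0.55)]
scene calf [([0.413, -0.16, 0.002], 0.71)]
scene ring [([0.451,
[... 317 characters left out ...]
ide load_block [([0.432, -0.36, -0.001], 0.9), ([0.582, -0.411, -0.003], 0.51)]
side elephant [([0.335, 0.357, -0.003], 0.7), ([0.461, 0.32, -0.002], 0.6), ([0.275, 0.239, -0.003], 0.58), ([0.403, 0.469, -0.001], 0.52)]
side calf [([0.46, 0.323, -0.0], 0.65), ([0.411, -0.166, 0.001], 0.56)]
side ring [([0.452, 0.005, 0.002], 0.77), ([0.627, 0.431, 0.001], 0.34)]
side truck_tray [([0.411, 0.155, -0.001], 0.54)]
side baby_tray [([0.604, -0.177, -0.0], 0.88)]
side tape [([0.581, -0.41, -0.002], 0.91), ([0.606, -0.177, 0.001], 0.61), ([0.605, 0.198, 0.006], 0.3)]
side screwdriver [([0.628, 0.43, -0.004], 0.48)]
wrist [[280.8, 0.0, 261.8], [0.0, 280.8, 190.9], [0.0, 0.0, 1.0]] [0.169 0.605 0.386]
```

View pics/s0.png

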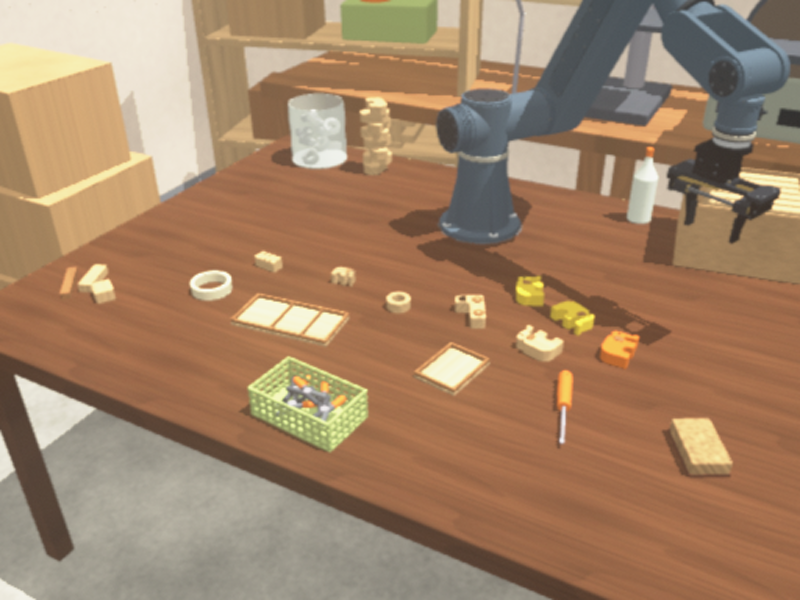

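View pics/sd0.png

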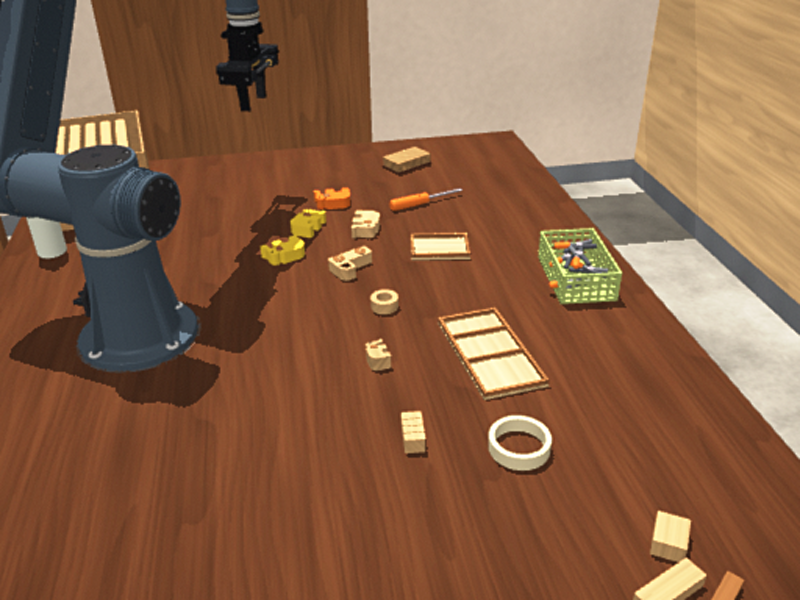

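View pics/wrist0.png

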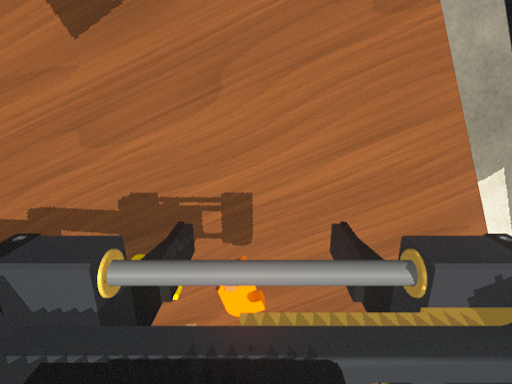

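The scene picture shows the beech elephant at (540,343), truck at (472,308), ring at (398,301), calf at (343,275) and grooved block at (268,261). The trays are at (290,318) and (452,368). The loose blocks far left and the yellow and orange elephants are look-alikes. The side view agrees. The wrist camera sees past the fingers in rows above about 225, so I'll fly it over the row of toys.

Emit:
apply_moves([
  {"offset":[33.7,-32.5,9],"rot":[0,0,22.9]},
  {"offset":[33.7,-32.5,9],"rot":[0,0,22.9]},
  {"offset":[33.7,-32.5,9],"rot":[0,0,22.9]},
  {"offset":[33.7,-32.5,9],"rot":[0,0,22.9]},
  {"offset":[33.7,-32.5,9],"rot":[0,0,22.9]},
  {"offset":[33.7,-32.5,9],"rot":[0,0,22.9]},
  {"offset":[33.7,-32.5,9],"rot":[0,0,22.9]},
  {"offset":[33.7,-32.5,9],"rot":[0,0,22.9]},
  {"offset":[33.7,-32.5,9],"rot":[0,0,22.9]},
  {"offset":[33.7,-32.5,9],"rot":[0,0,22.9]},
  {"offset":[33.7,-32.5,9],"rot":[0,0,22.9]},
  {"offset":[33.7,-32.5,9],"rot":[0,0,22.9]},
  {"offset":[33.7,-32.5,9],"rot":[0,0,22.9]},
  {"offset":[33.7,-32.5,9],"rot":[0,0,22.9]},
])

```text
time: 2.45
position: [0.579, 0.2518, 0.3343]
tool_rot: [-0.001, 1.0, -0.0, -0.001]
ft_force: [-0.8, 0.7, 0.2]
grip_width: 0.0869
grip_force: 0.0
```

```bash
cat > h.py <<'E'
from rig import get_obs, vision, nets, robot
import cv2,numpy as np,json
def snap(name):
    o=get_obs(); k=vision.calibration("wrist"); im=vision.camera("wrist")[:,:,::-1]
    cv2.imwrite(f"pics/{name}.png",im)
    json.dump({a:np.array(k[a]).tolist() for a in "KRt"},open(f"pics/{name}.json","w"))
    print("tcp",np.round(o["position"],4),np.round(o["tool_rot"],4),"t",o["time"])
    return im
def look(qs):
    for q in qs: print(q,[(np.round(d["centre"],3).tolist(),round(d["conf"],2)) for d in nets.spot_point("wrist",q)])
def ortho(name,z,x0,x1,y0,y1,s):
    """top-down picture of plane z: columns = -y (y1 at left), rows = -x (x1 at top), s px/m"""
    k=json.load(open(f"pics/{name}.json")); K,R,t=(np.array(k[a]) for a in "KRt")
    H=K@np.c_[R[:,0],R[:,1],R[:,2]*z+t]            # (x,y,1)->pixel
    A=np.array([[0,-1/s,x1],[-1/s,0,y1],[0,0,1]])   # (col,row,1)->(x,y,1)
    im=cv2.imread(f"pics/{name}.png")
    return cv2.warpPerspective(im,H@A,(int((y1-y0)*s),int((x1-x0)*s)),flags=cv2.INTER_CUBIC|cv2.WARP_INVERSE_MAP)
E
python3 - <<'E'
from h import *
snap("w1"); look(["truck","elephant","ring","truck_tray","calf","screwdriver"])
k=vision.calibration("wrist"); print(np.round(k["R"],3),-np.array(k["R"]).T@k["t"])
cv2.imwrite("pics/o1.png",ortho("w1",.026,.3,.72,-.06,.5,1400))
E
```

```text
tcp [0.579  0.2518 0.3343] [-9.e-04  1.e+00 -0.e+00 -6.e-04] t 2.45
truck [([0.414, 0.15, -0.001], 0.83)]
elephant [([0.46, 0.326, -0.002], 0.84), ([0.403, 0.468, 0.004], 0.84)]
ring [([0.453, -0.001, 0.0], 0.58)]
truck_tray [([0.599, 0.205, 0.002], 0.71), ([0.629, 0.43, -0.0], 0.57)]
calf []
screwdriver [([0.627, 0.428, -0.002], 0.6)]
[[-0.001  1.    -0.   ]
 [ 0.957  0.001  0.291]
 [ 0.291  0.    -0.957]] [0.49991588 0.24901704 0.47628743]
```

View pics/o1.png

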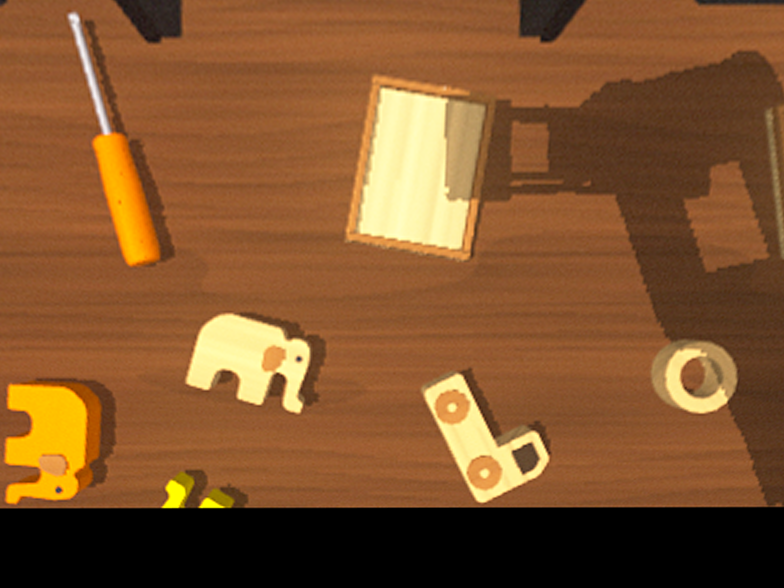

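The rectified view (1400 px/m) shows the elephant at (250,362), truck at (483,440), ring at (697,377), small tray at (420,167) and screwdriver at (115,145). Next come two views further right.

Emit:
apply_moves([
  {"offset":[-1,-30,0],"rot":[0,0,0]},
  {"offset":[-1,-30,0],"rot":[0,0,0]},
  {"offset":[-1,-30,0],"rot":[0,0,0]},
  {"offset":[-1,-30,0],"rot":[0,0,0]},
  {"offset":[-1,-30,0],"rot":[0,0,0]},
  {"offset":[-1,-30,0],"rot":[0,0,0]},
  {"offset":[-1,-30,0],"rot":[0,0,0]},
  {"offset":[-1,-30,0],"rot":[0,0,0]},
  {"offset":[-1,-30,0],"rot":[0,0,0]},
])

```text
time: 3.7
position: [0.5701, -0.0483, 0.3345]
tool_rot: [-0.0, 1.0, 0.0, -0.0]
ft_force: [-0.9, 0.7, 0.9]
grip_width: 0.0869
grip_force: 0.0
```

Run:
```python
from h import *
snap("w2"); look(["truck","elephant","ring","calf","load_block","baby_tray"])
```

```text
tcp [ 0.5701 -0.0483  0.3345] [-3.e-04  1.e+00  4.e-04 -1.e-04] t 3.7
truck [([0.6, 0.2, 0.001], 0.51)]
elephant [([0.458, 0.323, -0.0], 0.82)]
ring [([0.451, -0.003, -0.001], 0.67)]
calf [([0.418, -0.163, -0.004], 0.81)]
load_block [([0.438, -0.358, 0.003], 0.81)]
baby_tray [([0.606, -0.179, -0.001], 0.91)]
```

Emit:
apply_moves([
  {"offset":[-2,-22,0],"rot":[0,0,0]},
  {"offset":[-2,-22,0],"rot":[0,0,0]},
  {"offset":[-2,-22,0],"rot":[0,0,0]},
  {"offset":[-2,-22,0],"rot":[0,0,0]},
  {"offset":[-2,-22,0],"rot":[0,0,0]},
  {"offset":[-2,-22,0],"rot":[0,0,0]},
  {"offset":[-2,-22,0],"rot":[0,0,0]},
  {"offset":[-2,-22,0],"rot":[0,0,0]},
])

```text
time: 4.85
position: [0.5503, -0.2677, 0.3345]
tool_rot: [-0.001, 1.0, 0.0, -0.0]
ft_force: [-0.4, 0.1, 0.6]
grip_width: 0.087
grip_force: 0.0
```

Run:
```python
from h import *
snap("w3"); look(["truck","ring","calf","load_block","baby_tray","tape"])
cv2.imwrite("pics/o3.png",ortho("w3",.026,.3,.72,-.5,.06,1400))
```

```text
tcp [ 0.5503 -0.2677  0.3345] [-7.e-04  1.e+00  4.e-04 -2.e-04] t 4.85
truck []
ring [([0.452, -0.002, 0.001], 0.95)]
calf [([0.413, -0.161, -0.0], 0.89)]
load_block [([0.435, -0.361, 0.003], 0.6)]
baby_tray [([0.608, -0.179, 0.003], 0.85)]
tape []
```

View pics/o3.png

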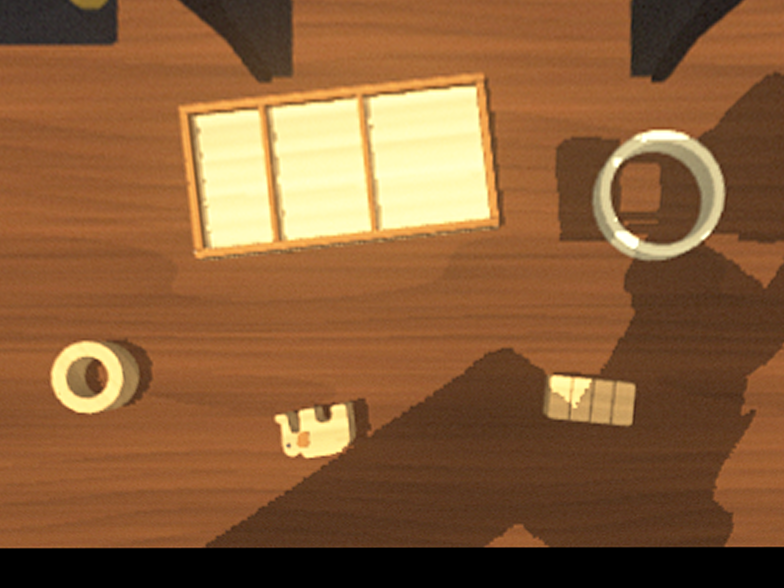

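The rectified view shows the baby tray with its widest bay on the right (at (430,155)), the middle bay at (320,170) and the narrow bay at (235,180). The tray is turned about 5°. The ring is at (90,377), the calf at (318,430) with its feet up, the block at (590,400) and the tape at (660,195). Now I'll fit prism silhouettes jointly over the views, with the height left free.

```bash
cat > fit.py <<'E'
import cv2,numpy as np,json
from scipy.optimize import minimize
S=4
E84=np.array([[-42,-28],[-25,-28],[-25,-12],[-4,-12],[-4,-28],[14,-28],[14,-10],[26,-8],[28,-28],[42,-28],[40,5],[38,14],[34,20],[15,20],[12,28],[-23,28],[-36,22],[-42,8]])/1e3
circ=np.array([[np.cos(a),np.sin(a)] for a in np.linspace(0,2*np.pi,60)[:-1]])*.026
rect=lambda a,b:np.array([[-a,-b],[a,-b],[a,b],[-a,b]])/2e3
P=dict(truck=np.array([[-45,-30],[45,-30],[45,20],[38,30],[15,30],[15,0],[-45,0]])/1e3,
 load_block=rect(60,30),elephant=E84,calf=.6*E84,ring=circ,truck_tray=rect(110,80),baby_tray=rect(100,212))
def load(n):
    k=json.load(open(f"pics/{n}.json")); im=cv2.imread(f"pics/{n}.png").astype(float)
    m=((im[...,0]+8)/(im[...,2]+8)>.5)&(im[...,2]>45)
    return im,m,*(np.array(k[a]) for a in "KRt")
def px(v,poly,p,z):
    K,R,t=v[2:5]; c,s=np.cos(p[2]),np.sin(p[2])
    X=np.c_[poly@np.array([[c,s],[-s,c]])+p[:2],np.full(len(poly),z)]
    u=(X@R.T+t)@K.T; return u[:,:2]/u[:,2:]
def sil(v,name,p,h,box):
    x0,y0,w,hh=box; out=None
    zs=[.005,.014] if "tray" in name else np.linspace(0,h,6)
    for z in zs:
        m=np.zeros((hh*S,w*S),np.uint8)
        q=(px(v,P[name],p,z)-[x0,y0]+.5)*S-.5
        cv2.fillPoly(m,[np.round(q*16).astype(np.int32)],1,shift=4)
        if name=="ring":
            q=(px(v,P[name]*15/26,p,z)-[x0,y0]+.5)*S-.5
            holes=np.zeros_like(m); cv2.fillPoly(holes,[np.round(q*16).astype(np.int32)],1,shift=4)
            hol=holes if out is None else hol&holes
        out=m if out is None else ((out&m) if "tray" in name else (out|m))
    if name=="ring": out=out&(1-hol)
    return out
def fit(name,views,p0,free_h=True,dbg=None):
    vs=[load(n) for n in views]; data=[]
    for v in vs:
        q=px(v,P[name]*1.15,p0,.01); a=np.floor(q.min(0)-8).astype(int).clip(0); b=np.ceil(q.max(0)+8).astype(int)
        b=np.minimum(b,[512,384]); box=(a[0],a[1],b[0]-a[0],b[1]-a[1])
        r=v[0][a[1]:b[1],a[0]:b[0]]; r=cv2.resize(r,None,fx=S,fy=S,interpolation=cv2.INTER_CUBIC)
        m=(((r[...,0]+8)/(r[...,2]+8)>.5)&(r[...,2]>45)).astype(np.uint8)
        if "tray" not in name: m=cv2.morphologyEx(m,cv2.MORPH_CLOSE,np.ones((9,9)))
        data.append((v,box,m))
    def cost(x):
        p=np.array(x[:3])*[.01,.01,.1]; h=x[3]*.01 if free_h else .026
        return sum((sil(v,name,p,h,b)^m).sum()/m.sum() for v,b,m in data)/len(data)
    best=None
    for dy in ([0] if name=="ring" else [-.25,-.1,0,.1,.25]):
        x=[p0[0]*100,p0[1]*100,(p0[2]+dy)*10]+([2.6] if free_h else [])
        sim=np.array([x]+[[x[j]+(.5 if i==j else 0) for j in range(len(x))] for i in range(len(x))])
        r=minimize(cost,x,method="Nelder-Mead",options=dict(initial_simplex=sim,maxiter=250,xatol=.005,fatol=1e-4))
        if best is None or r.fun<best.fun: best=r
    x=best.x; p=x[:3]*[.01,.01,.1]
    print(name,"xy",np.round(p[:2],4),"yaw",round(np.degrees(p[2]),1),"h",round(x[3]*10,1) if free_h else None,"err",round(best.fun,3))
    if dbg:
        for i,(v,b,m) in enumerate(data):
            s=sil(v,name,p,x[3]*.01 if free_h else .026,b); cv2.imwrite(f"pics/{dbg}{name}{i}.png",np.dstack([m*255,s*255,m*255]))
    return p
E
python3 - <<'E'
from fit import *
r=np.radians
fit("truck",["w1","w2"],(.412,.152,r(125)),dbg="d")   # chassis yaw refined below
fit("load_block",["w2","w3"],(.435,-.36,r(90)),dbg="d")
fit("elephant",["w1","w2"],(.46,.324,r(-105)),dbg="d")
fit("calf",["w2","w3"],(.413,-.162,r(95)),dbg="d")
fit("ring",["w1","w2","w3"],(.452,0,0),dbg="d")
fit("truck_tray",["w1","w2"],(.602,.203,r(80)),False,dbg="d")
fit("baby_tray",["w2","w3"],(.606,-.178,r(5)),False,dbg="d")
n=["truck","load_block","elephant","calf","ring","truck_tray","baby_tray"]
c=np.zeros((600,800,3),np.uint8)
for i,a in enumerate(n):
    for j in (0,1):
        im=cv2.imread(f"pics/d{a}{j}.png"); f=min(198/im.shape[1],148/im.shape[0]); im=cv2.resize(im,None,fx=f,fy=f)
        k=2*i+j; y,x=(k//4)*150,(k%4)*200; c[y:y+im.shape[0],x:x+im.shape[1]]=im
cv2.imwrite("pics/dbg.png",c)
E
```

```text
truck xy [0.4134 0.1517] yaw 206.6 h 25.5 err 0.391
load_block xy [ 0.4339 -0.3634] yaw 83.8 h 21.8 err 0.229
elephant xy [0.462  0.3218] yaw -103.3 h 18.8 err 0.175
calf xy [ 0.4103 -0.1648] yaw 101.4 h 23.0 err 0.237
ring xy [ 0.4506 -0.0011] yaw 2.7 h 22.3 err 0.241
truck_tray xy [0.604  0.1986] yaw 170.0 h None err 0.041
baby_tray xy [ 0.606  -0.1801] yaw 6.2 h None err 0.089
```

View pics/dbg.png

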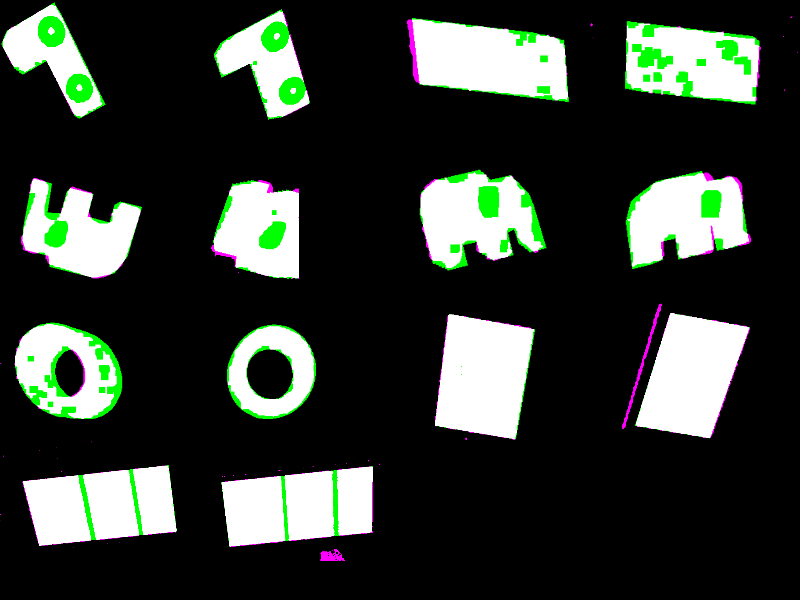

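The fits lie on the masks. The truck yaw is 206.6° and the two trays sit at about 170° and 6.2°. Measured heights are 22–25.5 mm against 24–26 stated. The elephant's 18.8 mm comes from a clipped second view, so I'll redo it along with the shaded block. The block goes in first, then the truck held across its cab, so that no finger has to enter the notch.

```bash
cat > plan.py <<'E'
import numpy as np
def Rm(a): a=np.radians(a); return np.array([[np.cos(a),-np.sin(a)],[np.sin(a),np.cos(a)]])
def plan(n,c,yaw,g,tc,tyaw,off,target):
    print(n,"pick",np.round(c+Rm(yaw)@g,4),"place",np.round(tc+Rm(tyaw)@off+Rm(target)@g,4),"turn",round(target-yaw,1))
E
python3 - <<'E'
from fit import *; from plan import plan
r=np.radians
b=fit("load_block",["w2","w3"],(.434,-.362,r(85)),False)
e=fit("elephant",["w1"],(.462,.322,r(-103)),False)
k=fit("calf",["w2","w3"],(.411,-.164,r(101)),False)
d=np.degrees
T=np.array([.604,.1986]);B=np.array([.606,-.1801]);m=1e-3*np.array
m=lambda a:np.array(a)*1e-3
plan("block",b[:2],d(b[2]),m([0,0]),T,170,m([-20,20]),170)
plan("truck",np.array([.4134,.1517]),206.6,m([26.5,0]),T,170,m([3,-4]),170)
plan("elephant",e[:2],d(e[2]),m([4,0]),B,6.2,m([0,-64]),-173.8)
plan("calf",k[:2],d(k[2]),m([3,0]),B,6.2,m([0,81]),186.2)
plan("ring",np.array([.4506,-.0011]),0,m([0,0]),B,6.2,m([0,13]),0)
E
```

```text
load_block xy [ 0.4342 -0.3627] yaw 82.9 h None err 0.237
elephant xy [0.4627 0.3203] yaw -104.8 h None err 0.204
calf xy [ 0.4106 -0.1642] yaw 100.2 h None err 0.242Traceback (most recent call last):
  File "<stdin>", line 7, in <module>
TypeError: unsupported operand type(s) for *: 'float' and 'builtin_function_or_method'
```

Run:
```python
from plan import *
A=np.array; m=lambda *a:A(a)*1e-3
T=A([.604,.1986]);B=A([.606,-.1801])
plan("block",A([.4342,-.3627]),83.4,m(0,0),T,170,m(-20,20),170)
plan("truck",A([.4134,.1517]),206.6,m(26.5,0),T,170,m(3,-4),170)
plan("elephant",A([.4627,.3203]),-104.2,m(4,0),B,6.2,m(0,-64),-173.8)
plan("calf",A([.4106,-.1642]),100.8,m(3,0),B,6.2,m(0,81),186.2)
plan("ring",A([.4506,-.0011]),0,m(0,0),B,6.2,m(0,13),0)
```

```text
block pick [ 0.4342 -0.3627] place [0.6202 0.1754] turn 86.6
truck pick [0.3897 0.1398] place [0.5756 0.2077] turn -36.6
elephant pick [0.4617 0.3164] place [ 0.6089 -0.2442] turn -69.6
calf pick [ 0.41   -0.1613] place [ 0.5943 -0.0999] turn 85.4
ring pick [ 0.4506 -0.0011] place [ 0.6046 -0.1672] turn 0
```

Emit:
apply_moves([
  {"offset":[-11.6,-9.5,-20],"rot":[0,0,-96.6]},
  {"offset":[-11.6,-9.5,-20],"rot":[0,0,-96.6]},
  {"offset":[-11.6,-9.5,-20],"rot":[0,0,-96.6]},
  {"offset":[-11.6,-9.5,-20],"rot":[0,0,-96.6]},
  {"offset":[-11.6,-9.5,-20],"rot":[0,0,-96.6]},
  {"offset":[-11.6,-9.5,-20],"rot":[0,0,-96.6]},
  {"offset":[-11.6,-9.5,-20],"rot":[0,0,-96.6]},
  {"offset":[-11.6,-9.5,-20],"rot":[0,0,-96.6]},
  {"offset":[-11.6,-9.5,-20],"rot":[0,0,-96.6]},
  {"offset":[-11.6,-9.5,-20],"rot":[0,0,-96.6]},
  {"offset":[-11.6,-9.5,-20],"rot":[0,0,-96.6]},
  {"offset":[-11.6,-9.5,-20],"rot":[0,0,-96.6]},
  {"offset":[-11.6,-9.5,-20],"rot":[0,0,-96.6]},
  {"offset":[-11.6,-9.5,-20],"rot":[0,0,-96.6]},
  {"offset":[-11.6,-9.5,-25],"rot":[0,0,-96.6]},
  {"offset":[-11.6,-9.5,-28],"rot":[0,0,-96.6]},
  {"offset":[-11.6,-9.5,-30.1],"rot":[0,0,-96.6]},
  {"offset":[-11.6,-9.5,-30.1],"rot":[0,0,-96.6]},
  {"offset":[-11.6,-9.5,-30.1],"rot":[0,0,-96.6]},
], hand=1)

```text
time: 7.1
position: [0.4344, -0.3644, 0.0336]
tool_rot: [0.747, 0.665, 0.0, -0.0]
ft_force: [0.4, -0.8, 1.0]
grip_width: 0.0871
grip_force: 0.0
```

Emit:
apply_moves([
  {"offset":[0,0,0],"rot":[0,0,0]},
  {"offset":[0,0,0],"rot":[0,0,0]},
  {"offset":[0,0,0],"rot":[0,0,0]},
  {"offset":[0,0,0],"rot":[0,0,0]},
  {"offset":[0,0,0],"rot":[0,0,0]},
  {"offset":[0,0,0],"rot":[0,0,0]},
  {"offset":[0,0,0],"rot":[0,0,0]},
  {"offset":[0,0,0],"rot":[0,0,0]},
], hand=0, newtons=20)

```text
time: 7.9
position: [0.4342, -0.3643, 0.0335]
tool_rot: [0.747, 0.665, 0.0, -0.0]
ft_force: [0.3, 0.0, -0.5]
grip_width: 0.0312
grip_force: 0.1
```

Emit:
apply_moves([
  {"offset":[0,0,0],"rot":[0,0,0]},
  {"offset":[0,0,0],"rot":[0,0,0]},
  {"offset":[0,0,0],"rot":[0,0,0]},
  {"offset":[0,0,2],"rot":[0,0,0]},
  {"offset":[0,0,6],"rot":[0,0,0]},
  {"offset":[0,0,8],"rot":[0,0,0]},
  {"offset":[0,0,8],"rot":[0,0,0]},
])

```text
time: 8.6
position: [0.4357, -0.3659, 0.1164]
tool_rot: [0.747, 0.665, -0.0, 0.003]
ft_force: [0.5, 0.1, -1.0]
grip_width: 0.0301
grip_force: 19.9
```

Emit:
apply_moves([
  {"offset":[18.6,54,2],"rot":[0,0,86.6]},
  {"offset":[18.6,54,2],"rot":[0,0,86.6]},
  {"offset":[18.6,54,2],"rot":[0,0,86.6]},
  {"offset":[18.6,54,2],"rot":[0,0,86.6]},
  {"offset":[18.6,54,2],"rot":[0,0,86.6]},
  {"offset":[18.6,54,2],"rot":[0,0,86.6]},
  {"offset":[18.6,54,2],"rot":[0,0,86.6]},
  {"offset":[18.6,54,2],"rot":[0,0,86.6]},
  {"offset":[18.6,54,2],"rot":[0,0,86.6]},
  {"offset":[18.6,54,2],"rot":[0,0,86.6]},
  {"offset":[18.6,54,2],"rot":[0,0,86.6]},
  {"offset":[18.6,54,2],"rot":[0,0,86.6]},
  {"offset":[18.6,54,2],"rot":[0,0,86.6]},
  {"offset":[18.6,54,2],"rot":[0,0,86.6]},
  {"offset":[18.6,54,2],"rot":[0,0,86.6]},
  {"offset":[18.6,54,2],"rot":[0,0,86.6]},
])

```text
time: 10.2
position: [0.6197, 0.1741, 0.133]
tool_rot: [0.088, 0.996, -0.0, -0.001]
ft_force: [-0.4, -0.9, -0.1]
grip_width: 0.0297
grip_force: 19.9
```

Emit:
apply_moves([
  {"offset":[0,0,-5],"rot":[0,0,0]},
  {"offset":[0,0,-8],"rot":[0,0,0]},
  {"offset":[0,0,-9],"rot":[0,0,0]},
  {"offset":[0,0,-9.4],"rot":[0,0,0]},
  {"offset":[0,0,-9.4],"rot":[0,0,0]},
  {"offset":[0,0,-9.4],"rot":[0,0,0]},
])

```text
time: 10.8
position: [0.6217, 0.1757, 0.0412]
tool_rot: [0.087, 0.996, 0.0, 0.002]
ft_force: [-0.1, -0.5, -0.5]
grip_width: 0.0299
grip_force: 19.9
```

Emit:
apply_moves([
  {"offset":[0,0,0],"rot":[0,0,0]},
  {"offset":[0,0,0],"rot":[0,0,0]},
  {"offset":[0,0,0],"rot":[0,0,0]},
  {"offset":[0,0,0],"rot":[0,0,0]},
  {"offset":[0,0,0],"rot":[0,0,0]},
  {"offset":[0,0,3],"rot":[0,0,0]},
  {"offset":[0,0,8],"rot":[0,0,0]},
  {"offset":[0,0,10],"rot":[0,0,0]},
], hand=1)

```text
time: 11.6
position: [0.6224, 0.176, 0.1435]
tool_rot: [0.087, 0.996, 0.001, 0.003]
ft_force: [-0.1, -0.7, -0.2]
grip_width: 0.0839
grip_force: 0.0
```

Emit:
apply_moves([
  {"offset":[-23.1,-3.6,-3],"rot":[0,0,36.6]},
  {"offset":[-23.1,-3.6,-3],"rot":[0,0,36.6]},
  {"offset":[-23.1,-3.6,-3],"rot":[0,0,36.6]},
  {"offset":[-23.1,-3.6,-3],"rot":[0,0,36.6]},
  {"offset":[-23.1,-3.6,-3],"rot":[0,0,36.6]},
  {"offset":[-23.1,-3.6,-3],"rot":[0,0,36.6]},
  {"offset":[-23.1,-3.6,-3],"rot":[0,0,36.6]},
  {"offset":[-23.1,-3.6,-3],"rot":[0,0,36.6]},
  {"offset":[-23.1,-3.6,-3],"rot":[0,0,36.6]},
])

```text
time: 12.5
position: [0.3916, 0.1399, 0.1098]
tool_rot: [-0.23, 0.973, -0.0, 0.002]
ft_force: [0.8, 0.2, 0.7]
grip_width: 0.0868
grip_force: 0.0
```

Run:
```python
from h import *
snap("w4")
cv2.imwrite("pics/w4b.png",cv2.resize(cv2.imread("pics/w4.png"),(768,576)))
```

```text
tcp [0.3916 0.1399 0.1098] [-2.299e-01  9.732e-01 -3.000e-04  1.500e-03] t 12.5
```

View pics/w4b.png

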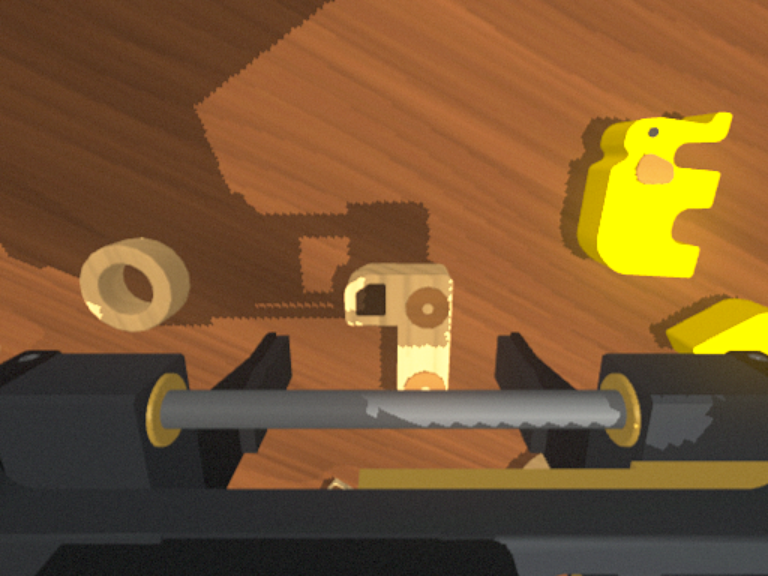

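The truck sits square between the open fingers (image columns 345–450, with the fingers at 290 and 497). Descending and gripping.

Emit:
apply_moves([
  {"offset":[0,0,-4],"rot":[0,0,0]},
  {"offset":[0,0,-6.5],"rot":[0,0,0]},
  {"offset":[0,0,-7.6],"rot":[0,0,0]},
  {"offset":[0,0,-7.6],"rot":[0,0,0]},
  {"offset":[0,0,-7.6],"rot":[0,0,0]},
])

```text
time: 13.05
position: [0.3899, 0.1398, 0.0334]
tool_rot: [-0.23, 0.973, -0.0, 0.0]
ft_force: [-0.4, -0.1, 0.1]
grip_width: 0.0872
grip_force: 0.0
```

Emit:
apply_moves([
  {"offset":[0,0,0],"rot":[0,0,0]},
  {"offset":[0,0,0],"rot":[0,0,0]},
  {"offset":[0,0,0],"rot":[0,0,0]},
  {"offset":[0,0,0],"rot":[0,0,0]},
  {"offset":[0,0,0],"rot":[0,0,0]},
  {"offset":[0,0,0],"rot":[0,0,0]},
  {"offset":[0,0,0],"rot":[0,0,0]},
  {"offset":[0,0,0],"rot":[0,0,0]},
], hand=0, newtons=30)

```text
time: 13.85
position: [0.3893, 0.1398, 0.0339]
tool_rot: [-0.23, 0.973, -0.0, 0.0]
ft_force: [0.1, 1.1, 6.4]
grip_width: 0.0599
grip_force: 30.0
```

Emit:
apply_moves([
  {"offset":[0,0,3],"rot":[0,0,0]},
  {"offset":[0,0,7],"rot":[0,0,0]},
  {"offset":[18.6,6.8,8],"rot":[0,0,-36.6]},
  {"offset":[18.6,6.8,8],"rot":[0,0,-36.6]},
  {"offset":[18.6,6.8,8],"rot":[0,0,-36.6]},
  {"offset":[18.6,6.8,8],"rot":[0,0,-36.6]},
  {"offset":[18.6,6.8,8],"rot":[0,0,-36.6]},
  {"offset":[18.6,6.8,8],"rot":[0,0,-36.6]},
  {"offset":[18.6,6.8,8],"rot":[0,0,-36.6]},
  {"offset":[18.6,6.8,8],"rot":[0,0,-36.6]},
  {"offset":[18.6,6.8,8],"rot":[0,0,-36.6]},
])

```text
time: 14.95
position: [0.574, 0.2074, 0.1134]
tool_rot: [0.087, 0.996, -0.0, -0.001]
ft_force: [0.0, -0.2, -0.5]
grip_width: 0.0599
grip_force: 30.0
```

Run:
```python
from h import *
snap("w5"); vision.camera("scene")
im=cv2.imread("pics/w5.png"); 
cv2.imwrite("pics/w5b.png",cv2.resize(im,(768,576)))
```

```text
tcp [0.574  0.2074 0.1134] [ 8.710e-02  9.962e-01 -2.000e-04 -7.000e-04] t 14.95
```

View pics/w5b.png

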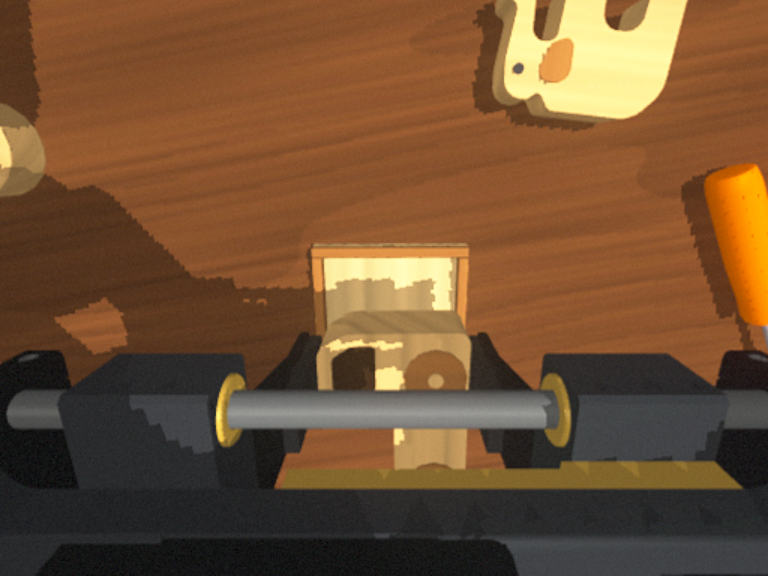

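The truck is held square in line with the tray (truck at columns 318–470, tray rims at 312–468, with the truck nearer the camera). Lowering it.

Emit:
apply_moves([
  {"offset":[0,0,-4],"rot":[0,0,0]},
  {"offset":[0,0,-6],"rot":[0,0,0]},
  {"offset":[0,0,-7],"rot":[0,0,0]},
  {"offset":[0,0,-7.4],"rot":[0,0,0]},
  {"offset":[0,0,-7.4],"rot":[0,0,0]},
  {"offset":[0,0,-7.4],"rot":[0,0,0]},
])

```text
time: 15.65
position: [0.5761, 0.2078, 0.0405]
tool_rot: [0.087, 0.996, 0.0, 0.001]
ft_force: [0.7, -0.5, -0.5]
grip_width: 0.0596
grip_force: 30.0
```

Emit:
apply_moves([
  {"offset":[0,0,-0.1],"rot":[0,0,0]},
  {"offset":[0,0,-0.1],"rot":[0,0,0]},
  {"offset":[0,0,-0.1],"rot":[0,0,0]},
  {"offset":[0,0,-0.1],"rot":[0,0,0]},
  {"offset":[0,0,3],"rot":[0,0,0]},
  {"offset":[0,0,8],"rot":[0,0,0]},
  {"offset":[7,-4,22],"rot":[0,0,10]},
  {"offset":[7,-4,22],"rot":[0,0,10]},
  {"offset":[7,-4,22],"rot":[0,0,10]},
  {"offset":[7,-4,22],"rot":[0,0,10]},
  {"offset":[7,-4,22],"rot":[0,0,10]},
  {"offset":[7,-4,22],"rot":[0,0,10]},
], hand=1)

```text
time: 16.85
position: [0.6433, 0.1678, 0.2577]
tool_rot: [0.0, 1.0, -0.0, -0.002]
ft_force: [0.2, 1.0, -0.8]
grip_width: 0.0865
grip_force: 0.0
```

Run:
```python
from h import *; from fit import fit
snap("w6"); look(["truck","load_block"])
o=ortho("w6",.031,.44,.70,.1,.46,1600)
cv2.imwrite("pics/o6.png",o)
r=np.radians
fit("elephant",["w6"],(.4627,.3203,r(-104)),False)
```

```text
tcp [0.6433 0.1678 0.2577] [ 1.0e-04  1.0e+00 -0.0e+00 -2.2e-03] t 16.85
truck [([0.604, 0.202, 0.0], 0.72)]
load_block [([0.621, 0.178, 0.01], 0.81)]
elephant xy [0.4618 0.3211] yaw -102.7 h None err 0.165
```

View pics/o6.png

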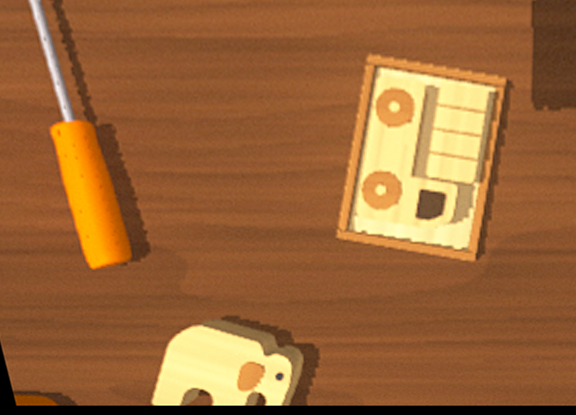

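The truck and block are nested and flat in the small tray (tray centred at about (422,157)). Next the elephant.

Emit:
apply_moves([
  {"offset":[-18.4,14.9,-15],"rot":[0,0,76.5]},
  {"offset":[-18.4,14.9,-15],"rot":[0,0,76.5]},
  {"offset":[-18.4,14.9,-15],"rot":[0,0,76.5]},
  {"offset":[-18.4,14.9,-15],"rot":[0,0,76.5]},
  {"offset":[-18.4,14.9,-15],"rot":[0,0,76.5]},
  {"offset":[-18.4,14.9,-15],"rot":[0,0,76.5]},
  {"offset":[-18.4,14.9,-15],"rot":[0,0,76.5]},
  {"offset":[-18.4,14.9,-15],"rot":[0,0,76.5]},
  {"offset":[-18.4,14.9,-15],"rot":[0,0,76.5]},
  {"offset":[-18.4,14.9,-15],"rot":[0,0,76.5]},
  {"offset":[-18.4,14.9,-15],"rot":[0,0,76.5]},
  {"offset":[-18.4,14.9,-15],"rot":[0,0,76.5]},
])

```text
time: 18.2
position: [0.4607, 0.3166, 0.1091]
tool_rot: [-0.618, 0.786, 0.0, -0.001]
ft_force: [-0.3, 0.2, -0.7]
grip_width: 0.0867
grip_force: 0.0
```

Emit:
apply_moves([
  {"offset":[0,0,-4],"rot":[0,0,0]},
  {"offset":[0,0,-6.5],"rot":[0,0,0]},
  {"offset":[0,0,-7.6],"rot":[0,0,0]},
  {"offset":[0,0,-7.6],"rot":[0,0,0]},
  {"offset":[0,0,-7.6],"rot":[0,0,0]},
])

```text
time: 18.7
position: [0.4617, 0.3169, 0.034]
tool_rot: [-0.619, 0.785, -0.0, 0.0]
ft_force: [-0.1, -0.0, 0.5]
grip_width: 0.087
grip_force: 0.0
```

Emit:
apply_moves([
  {"offset":[0,0,0],"rot":[0,0,0]},
  {"offset":[0,0,0],"rot":[0,0,0]},
  {"offset":[0,0,0],"rot":[0,0,0]},
  {"offset":[0,0,0],"rot":[0,0,0]},
  {"offset":[0,0,0],"rot":[0,0,0]},
  {"offset":[0,0,0],"rot":[0,0,0]},
  {"offset":[0,0,0],"rot":[0,0,0]},
  {"offset":[0,0,0],"rot":[0,0,0]},
], hand=0, newtons=30)

```text
time: 19.5
position: [0.4613, 0.3168, 0.0339]
tool_rot: [-0.619, 0.785, 0.0, 0.0]
ft_force: [-0.4, -0.6, 4.6]
grip_width: 0.0558
grip_force: 30.0
```

Emit:
apply_moves([
  {"offset":[0,0,4],"rot":[0,0,0]},
  {"offset":[0,0,8],"rot":[0,0,0]},
  {"offset":[14.8,-56.1,9],"rot":[0,0,-70.3]},
  {"offset":[14.8,-56.1,9],"rot":[0,0,-70.3]},
  {"offset":[14.8,-56.1,9],"rot":[0,0,-70.3]},
  {"offset":[14.8,-56.1,9],"rot":[0,0,-70.3]},
  {"offset":[14.8,-56.1,9],"rot":[0,0,-70.3]},
  {"offset":[14.8,-56.1,9],"rot":[0,0,-70.3]},
  {"offset":[14.8,-56.1,9],"rot":[0,0,-70.3]},
  {"offset":[14.8,-56.1,9],"rot":[0,0,-70.3]},
  {"offset":[14.8,-56.1,9],"rot":[0,0,-70.3]},
  {"offset":[14.8,-56.1,9],"rot":[0,0,-70.3]},
  {"offset":[14.8,-56.1,9],"rot":[0,0,-70.3]},
  {"offset":[14.8,-56.1,9],"rot":[0,0,-70.3]},
  {"offset":[14.8,-56.1,9],"rot":[0,0,-70.3]},
  {"offset":[14.8,-56.1,9],"rot":[0,0,-70.3]},
  {"offset":[14.8,-56.1,9],"rot":[0,0,-70.3]},
  {"offset":[14.8,-56.1,9],"rot":[0,0,-70.3]},
])

```text
time: 21.3
position: [0.6086, -0.2424, 0.1232]
tool_rot: [-0.055, 0.998, 0.001, -0.001]
ft_force: [-0.5, 0.2, -0.5]
grip_width: 0.0557
grip_force: 30.0
```

Emit:
apply_moves([
  {"offset":[0,0,-4.5],"rot":[0,0,0]},
  {"offset":[0,0,-7],"rot":[0,0,0]},
  {"offset":[0,0,-8],"rot":[0,0,0]},
  {"offset":[0,0,-8.4],"rot":[0,0,0]},
  {"offset":[0,0,-8.4],"rot":[0,0,0]},
  {"offset":[0,0,-8.4],"rot":[0,0,0]},
])

```text
time: 21.9
position: [0.6104, -0.2446, 0.0409]
tool_rot: [-0.054, 0.999, -0.001, 0.001]
ft_force: [-0.4, 0.4, -0.8]
grip_width: 0.056
grip_force: 30.0
```

Emit:
apply_moves([
  {"offset":[0,0,-0.05],"rot":[0,0,0]},
  {"offset":[0,0,-0.05],"rot":[0,0,0]},
  {"offset":[0,0,-0.05],"rot":[0,0,0]},
  {"offset":[0,0,-0.05],"rot":[0,0,0]},
  {"offset":[0,0,3],"rot":[0,0,0]},
  {"offset":[0,0,8],"rot":[0,0,0]},
  {"offset":[0,0,9],"rot":[0,0,0]},
], hand=1)

```text
time: 22.6
position: [0.6124, -0.2462, 0.1351]
tool_rot: [-0.054, 0.999, -0.003, 0.004]
ft_force: [1.2, -0.4, 0.2]
grip_width: 0.0864
grip_force: 0.0
```

Emit:
apply_moves([
  {"offset":[-19.9,8.3,-2],"rot":[0,0,-85.4]},
  {"offset":[-19.9,8.3,-2],"rot":[0,0,-85.4]},
  {"offset":[-19.9,8.3,-2],"rot":[0,0,-85.4]},
  {"offset":[-19.9,8.3,-2],"rot":[0,0,-85.4]},
  {"offset":[-19.9,8.3,-2],"rot":[0,0,-85.4]},
  {"offset":[-19.9,8.3,-2],"rot":[0,0,-85.4]},
  {"offset":[-19.9,8.3,-2],"rot":[0,0,-85.4]},
  {"offset":[-19.9,8.3,-2],"rot":[0,0,-85.4]},
  {"offset":[-19.9,8.3,-2],"rot":[0,0,-85.4]},
  {"offset":[-19.9,8.3,-2],"rot":[0,0,-85.4]},
  {"offset":[-19.9,8.3,-2],"rot":[0,0,-85.4]},
  {"offset":[-19.9,8.3,-2],"rot":[0,0,-85.4]},
  {"offset":[-19.9,8.3,-2],"rot":[0,0,-85.4]},
])

```text
time: 23.9
position: [0.4102, -0.1613, 0.1095]
tool_rot: [0.637, 0.771, -0.0, 0.0]
ft_force: [0.5, -0.0, -0.0]
grip_width: 0.0871
grip_force: 0.0
```

Run:
```python
from h import *
snap("w7"); look(["calf"])
cv2.imwrite("pics/w7b.png",cv2.resize(cv2.imread("pics/w7.png"),(768,576)))
```

```text
tcp [ 0.4102 -0.1613  0.1095] [ 0.6367  0.7711 -0.      0.    ] t 23.9
calf [([0.415, -0.164, -0.003], 0.71)]
```

View pics/w7b.png

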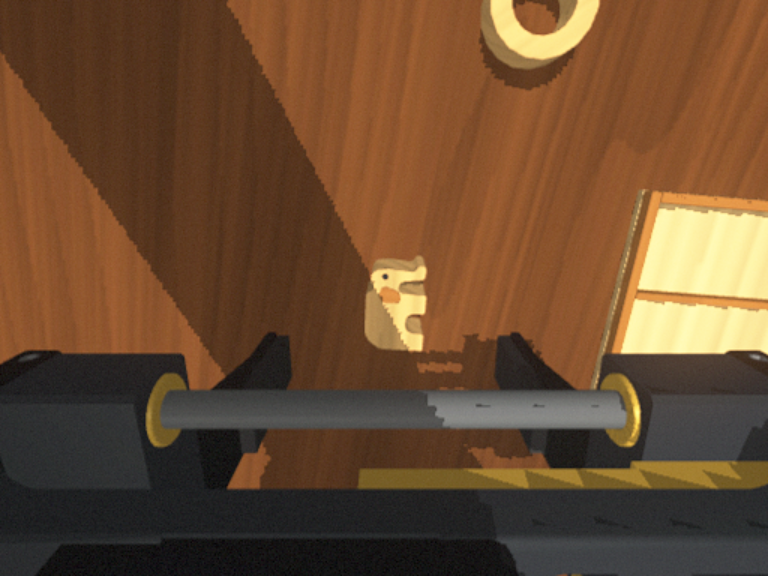

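The calf is square between the fingers (columns 365–427, rows 258–350, the same row at which the truck was gripped). Picking it up.

Emit:
apply_moves([
  {"offset":[0,0,-4],"rot":[0,0,0]},
  {"offset":[0,0,-6.5],"rot":[0,0,0]},
  {"offset":[0,0,-7.6],"rot":[0,0,0]},
  {"offset":[0,0,-7.6],"rot":[0,0,0]},
  {"offset":[0,0,-7.6],"rot":[0,0,0]},
])

```text
time: 24.5
position: [0.4104, -0.1614, 0.0339]
tool_rot: [0.637, 0.771, 0.0, 0.0]
ft_force: [-0.3, -0.1, 0.4]
grip_width: 0.0872
grip_force: 0.0
```

Emit:
apply_moves([
  {"offset":[0,0,0],"rot":[0,0,0]},
  {"offset":[0,0,0],"rot":[0,0,0]},
  {"offset":[0,0,0],"rot":[0,0,0]},
  {"offset":[0,0,0],"rot":[0,0,0]},
  {"offset":[0,0,0],"rot":[0,0,0]},
  {"offset":[0,0,0],"rot":[0,0,0]},
  {"offset":[0,0,0],"rot":[0,0,0]},
  {"offset":[0,0,0],"rot":[0,0,0]},
  {"offset":[0,0,0],"rot":[0,0,0]},
  {"offset":[0,0,0],"rot":[0,0,0]},
], hand=0, newtons=20)

```text
time: 25.5
position: [0.4102, -0.1613, 0.0335]
tool_rot: [0.637, 0.77, -0.0, -0.0]
ft_force: [0.1, -0.2, 0.3]
grip_width: 0.0337
grip_force: 20.0
```

Emit:
apply_moves([
  {"offset":[0,0,4],"rot":[0,0,0]},
  {"offset":[0,0,8],"rot":[0,0,0]},
  {"offset":[18.4,6.1,9],"rot":[0,0,85.4]},
  {"offset":[18.4,6.1,9],"rot":[0,0,85.4]},
  {"offset":[18.4,6.1,9],"rot":[0,0,85.4]},
  {"offset":[18.4,6.1,9],"rot":[0,0,85.4]},
  {"offset":[18.4,6.1,9],"rot":[0,0,85.4]},
  {"offset":[18.4,6.1,9],"rot":[0,0,85.4]},
  {"offset":[18.4,6.1,9],"rot":[0,0,85.4]},
  {"offset":[18.4,6.1,9],"rot":[0,0,85.4]},
  {"offset":[18.4,6.1,9],"rot":[0,0,85.4]},
  {"offset":[18.4,6.1,9],"rot":[0,0,85.4]},
  {"offset":[18.4,6.1,9],"rot":[0,0,85.4]},
  {"offset":[18.4,6.1,9],"rot":[0,0,85.4]},
  {"offset":[18.4,6.1,9],"rot":[0,0,85.4]},
])

```text
time: 27.0
position: [0.594, -0.1002, 0.1234]
tool_rot: [-0.053, 0.999, 0.0, -0.0]
ft_force: [-0.1, 0.3, -0.0]
grip_width: 0.0334
grip_force: 20.0
```

Emit:
apply_moves([
  {"offset":[0,0,-4.5],"rot":[0,0,0]},
  {"offset":[0,0,-7],"rot":[0,0,0]},
  {"offset":[0,0,-8],"rot":[0,0,0]},
  {"offset":[0,0,-8.4],"rot":[0,0,0]},
  {"offset":[0,0,-8.4],"rot":[0,0,0]},
  {"offset":[0,0,-8.4],"rot":[0,0,0]},
])

```text
time: 27.6
position: [0.5953, -0.1006, 0.0408]
tool_rot: [-0.054, 0.999, -0.001, 0.001]
ft_force: [-0.1, -0.1, -0.4]
grip_width: 0.0334
grip_force: 20.0
```

Emit:
apply_moves([
  {"offset":[0,0,-0.05],"rot":[0,0,0]},
  {"offset":[0,0,-0.05],"rot":[0,0,0]},
  {"offset":[0,0,-0.05],"rot":[0,0,0]},
  {"offset":[0,0,-0.05],"rot":[0,0,0]},
  {"offset":[0,0,3],"rot":[0,0,0]},
  {"offset":[0,0,7],"rot":[0,0,0]},
  {"offset":[-14.4,9.9,7],"rot":[0,0,-90]},
  {"offset":[-14.4,9.9,7],"rot":[0,0,-90]},
  {"offset":[-14.4,9.9,7],"rot":[0,0,-90]},
  {"offset":[-14.4,9.9,7],"rot":[0,0,-90]},
  {"offset":[-14.4,9.9,7],"rot":[0,0,-90]},
  {"offset":[-14.4,9.9,7],"rot":[0,0,-90]},
  {"offset":[-14.4,9.9,7],"rot":[0,0,-90]},
  {"offset":[-14.4,9.9,7],"rot":[0,0,-90]},
  {"offset":[-14.4,9.9,7],"rot":[0,0,-90]},
  {"offset":[-14.4,9.9,7],"rot":[0,0,-90]},
  {"offset":[-14.4,9.9,7],"rot":[0,0,-90]},
  {"offset":[-14.4,9.9,7],"rot":[0,0,-90]},
], hand=1)

```text
time: 29.4
position: [0.4504, -0.0013, 0.1097]
tool_rot: [0.668, 0.744, 0.0, 0.0]
ft_force: [-0.0, 0.2, -0.5]
grip_width: 0.0871
grip_force: 0.0
```

Emit:
apply_moves([
  {"offset":[0,0,-4],"rot":[0,0,0]},
  {"offset":[0,0,-6.5],"rot":[0,0,0]},
  {"offset":[0,0,-7.7],"rot":[0,0,0]},
  {"offset":[0,0,-7.7],"rot":[0,0,0]},
  {"offset":[0,0,-7.7],"rot":[0,0,0]},
])

```text
time: 29.9
position: [0.4503, -0.0013, 0.0326]
tool_rot: [0.668, 0.745, -0.0, -0.0]
ft_force: [0.2, -1.2, -0.1]
grip_width: 0.0867
grip_force: 0.0
```

Emit:
apply_moves([
  {"offset":[0,0,0],"rot":[0,0,0]},
  {"offset":[0,0,0],"rot":[0,0,0]},
  {"offset":[0,0,0],"rot":[0,0,0]},
  {"offset":[0,0,0],"rot":[0,0,0]},
  {"offset":[0,0,0],"rot":[0,0,0]},
  {"offset":[0,0,0],"rot":[0,0,0]},
  {"offset":[0,0,0],"rot":[0,0,0]},
  {"offset":[0,0,0],"rot":[0,0,0]},
], hand=0, newtons=20)

```text
time: 30.7
position: [0.4504, -0.0013, 0.0327]
tool_rot: [0.668, 0.744, 0.0, 0.0]
ft_force: [-0.1, 0.0, 3.7]
grip_width: 0.0506
grip_force: 20.0
```

Emit:
apply_moves([
  {"offset":[0,0,4],"rot":[0,0,0]},
  {"offset":[0,0,8],"rot":[0,0,0]},
  {"offset":[15.4,-16.6,9],"rot":[0,0,0]},
  {"offset":[15.4,-16.6,9],"rot":[0,0,0]},
  {"offset":[15.4,-16.6,9],"rot":[0,0,0]},
  {"offset":[15.4,-16.6,9],"rot":[0,0,0]},
  {"offset":[15.4,-16.6,9],"rot":[0,0,0]},
  {"offset":[15.4,-16.6,9],"rot":[0,0,0]},
  {"offset":[15.4,-16.6,9],"rot":[0,0,0]},
  {"offset":[15.4,-16.6,9],"rot":[0,0,0]},
])

```text
time: 31.7
position: [0.6024, -0.1658, 0.1217]
tool_rot: [0.668, 0.744, -0.0, -0.002]
ft_force: [-0.2, 0.8, 0.1]
grip_width: 0.0506
grip_force: 20.0
```

Run:
```python
from h import *
snap("w8")
cv2.imwrite("pics/w8b.png",cv2.resize(cv2.imread("pics/w8.png"),(768,576)))
```

```text
tcp [ 0.6024 -0.1658  0.1217] [ 6.677e-01  7.445e-01 -5.000e-04 -1.800e-03] t 31.7
```

View pics/w8b.png

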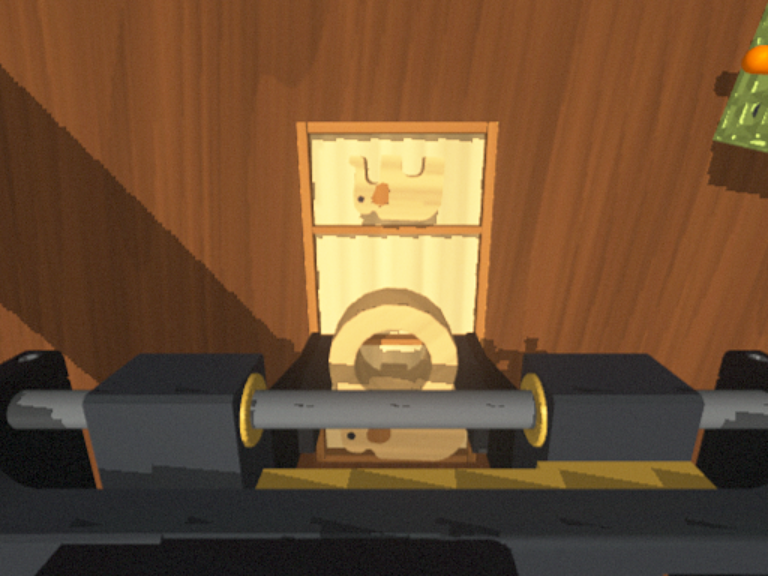

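The calf lies in the narrow bay (400,190) and the elephant in the widest bay. The ring is held level at (393,345). Lowering it into the middle bay.

Emit:
apply_moves([
  {"offset":[0,0,-4.5],"rot":[0,0,0]},
  {"offset":[0,0,-7],"rot":[0,0,0]},
  {"offset":[0,0,-8],"rot":[0,0,0]},
  {"offset":[0,0,-8.4],"rot":[0,0,0]},
  {"offset":[0,0,-8.4],"rot":[0,0,0]},
  {"offset":[0,0,-8.4],"rot":[0,0,0]},
])

```text
time: 32.35
position: [0.6052, -0.1675, 0.0399]
tool_rot: [0.668, 0.744, 0.0, 0.001]
ft_force: [-0.1, -0.2, -0.6]
grip_width: 0.0505
grip_force: 20.0
```

Emit:
apply_moves([
  {"offset":[0,0,0],"rot":[0,0,0]},
  {"offset":[0,0,0],"rot":[0,0,0]},
  {"offset":[0,0,0],"rot":[0,0,0]},
  {"offset":[0,0,0],"rot":[0,0,0]},
  {"offset":[0,0,3],"rot":[0,0,0]},
  {"offset":[0,0,8],"rot":[0,0,0]},
  {"offset":[-1,-16,28],"rot":[0,0,0]},
  {"offset":[-1,-16,28],"rot":[0,0,0]},
  {"offset":[-1,-16,28],"rot":[0,0,0]},
  {"offset":[-1,-16,28],"rot":[0,0,0]},
  {"offset":[-1,-16,28],"rot":[0,0,0]},
  {"offset":[-1,-16,28],"rot":[0,0,0]},
  {"offset":[-1,-16,28],"rot":[0,0,0]},
  {"offset":[-1,-16,28],"rot":[0,0,0]},
], hand=1)

```text
time: 33.75
position: [0.5933, -0.326, 0.3168]
tool_rot: [0.668, 0.744, 0.0, -0.002]
ft_force: [0.0, 0.6, -0.9]
grip_width: 0.0869
grip_force: 0.0
```

Run:
```python
from h import *; from fit import fit
from plan import Rm
snap("w9"); look(["elephant","ring","calf","baby_tray","truck_tray","truck","load_block"])
cv2.imwrite("pics/o9.png",ortho("w9",.031,.5,.72,-.32,.26,1350))
```

```text
tcp [ 0.5933 -0.326   0.3168] [ 6.678e-01  7.443e-01  1.000e-04 -2.000e-03] t 33.75
elephant [([0.611, -0.243, 0.006], 0.6), ([0.605, -0.168, 0.006], 0.15)]
ring [([0.607, -0.168, 0.004], 0.88)]
calf []
baby_tray [([0.604, -0.179, 0.003], 0.69)]
truck_tray []
truck []
load_block []
```

View pics/o9.png

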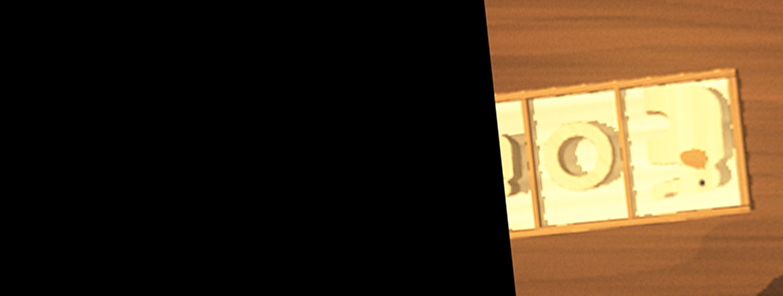

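The elephant, ring and calf lie flat in their bays. By the networks, the elephant is at about (-2,-63) mm and the ring at about (2,12) mm in the tray frame. The truck set was checked earlier. Handing in.

```bash
python3 -c "
from rig import hand_in; print(hand_in())"
```

```text
the job is handed in; nothing more can be done
None
```

I made up both sets and handed the job in after about 34 s of robot time; I never moved the tape or screwdriver, every toy looked flat and in its place in the camera views, and the judge's verdict was not shown.

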